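# Trip the hidden tray catch with the release pin

### The job

The tray of the grey test box is latched shut. Take the release pin from its wooden holder, push it straight down through the red-ringed hole in the box's top until it trips the hidden spring catch (gently: the catch and box must never feel more than 18 N from the pin), and keep it pressed until the tray has slid out by itself and stopped. Then stand the pin back in its holder, pull the tray fully open by its orange tab, and leave everything else where it is.

Things in the scene. Friction and masses are not known exactly. Their poses are not given: they have to be found in the camera images.
- unit: grey test box, 160 (x) x 170 (y) x 62 (z) mm, fixed. Origin: centre of its underside; x from the tray front to the rear, z up. Under its hole the catch pushes back with about 5 N at first touch plus 0.6 N per mm; it frees the tray after 4 mm of travel (7 to 9 N) and meets a hard stop at 5.5 mm. Keep it down until the tray has stopped.
- hole (a point): centre of the access hole's mouth in the box's top, at (50, 0, 62) mm in the box frame, axes as the box. Hole 8.5 mm wide, plate 8 mm thick, mouth chamfered 1.5 mm, red ring 27 mm across around it. Straight below is the hidden catch's flat striker, 13 mm round: its depth differs each time and is not measured, 14 to 40 mm below the mouth; above it is only air.
- tray (a joint): how far the tray stands out of the box, m: 0 latched, 0.065 fully open at its stop; it slides along the box's -x. Once released, a damped spring pushes it out to 0.024 in about 2 s; from there it is pulled by hand against about 1 N of friction and stays where it is left.
- tab (a point): middle of the orange pull tab on the tray's front, 40 mm above the table; the tab is an upright plate 10 mm thick (along the box's y), 26 mm long (x), 26 mm high (27 to 52 mm above the table). It moves with the tray; its axes are the box's. To pull, grip it from above with the fingers closing along the box's y.
- holder: wooden holder block, 60 x 60 x 60 mm, fixed. Origin: centre of its underside, z up.
- socket (a point): centre of the mouth of the holder's hole, in the middle of its top face, 60 mm above the table; hole 7.5 mm wide, 50 mm deep, chamfered 1.5 mm.
- pin: release pin, loose, 60 g, standing tip down in the holder: steel shaft 5 mm thick and 62 mm long (tip bevelled), black collar 20 mm wide and 4 mm thick above it, then a yellow round handle 16 mm thick and 50 mm long, 116 mm in all. Origin: at the tip; z axis points from the tip up to the handle.
- pin_tip (a point): the lower end of the pin's shaft (same as the pin's origin). At the start it stands on the floor of the holder's hole, 10 mm above the table.
- pin_grip (a point): middle of the yellow handle, on the pin's axis, 91 mm from the tip.
- cup: bystander: white plastic cup, 72 mm wide, 90 mm high, open; origin under its centre.
- bottle: bystander: brown drink bottle with red cap, 64 mm wide, 210 mm high; origin under its centre.
- coil: bystander: copper ring coil, 56 mm wide, 22 mm high; origin under its centre.
- capacitor: bystander: red round capacitor, 48 mm wide, 28 mm high; origin under its centre.
- driver: bystander: screwdriver with green handle lying on the table, 180 mm long along its x.
- brick: bystander: black power supply, 85 x 150 x 36 mm; origin under its centre.

How it is judged (in metres and radians):
On the way, in this order (a step that is already met when the one before it is completed fails the run):
1. the pin's tip is in the access hole (over 12 mm below its mouth) while the tray is still shut (z of pin_tip in the frame of hole below -0.012 m and horizontal distance between pin_tip and hole below 0.008 m and value of joint tray below 0.005 m), for 0.05 s.
2. with the pin still in the hole and pressing on the catch, the tray has slid out more than 20 mm (z of pin_tip in the frame of hole below -0.012 m and horizontal distance between pin_tip and hole below 0.008 m and contact force between pin and unit above 1.5 N and value of joint tray above 0.02 m), for 0.1 s.
At the end, for the whole second after the job is handed in: The tray is open by more than 58 mm of its 65 mm and still; the pin stands at rest in the holder's hole, its tip over 40 mm deep (within 10 mm of its axis) and leaning less than 0.15 rad (value of joint tray above 0.058 m and velocity of joint tray below 0.01 m/s and horizontal distance between pin_tip and socket below 0.01 m and z of pin_tip in the frame of socket below -0.04 m and angle between pin's own z axis and vertical below 0.15 rad and linear speed of pin below 0.02 m/s); the robot touches nothing.
It fails at once if the pin presses the box or its catch with more than 18 N (contact force between pin and unit above 18 N).
It fails at once if a bystander is moved by more than 30 mm (distance of any of cup, bottle, coil, capacitor, driver, brick from where it was at the start of the episode above 0.03 m).
It also fails if it takes over 72 s, if anything falls off the work surface, if the arm or the gripper's body presses on something with over 40 N, if the wrist force passes 120 N, or if a joint passes its speed limit or range.

### The arm

A 6-joint arm with a two-finger parallel gripper is mounted at the origin on the work surface. World frame = base frame: x ahead of the robot, y to its left, z up, the work surface at z = 0. Lengths are in mm, angles in rad, forces in N, time in s.
With the tool pointing down it reaches from about 325 to 775 mm from the base axis. Payload 9.3 kg.
Tool frame: the origin (TCP) lies midway between the tips of the shut fingers; the grasp point (between the pads) lies robot.tcp_to_grasp behind it (robot.tcp_to_grasp is the distance from the TCP to the grasp point, in mm); z points along the fingers, y is the direction in which the jaws open and shut (so a half turn about z gives the same grasp; the last joint's range is limited). The gripper opens to 85 mm and grips with 20 to 120 N. Pads are 22 mm wide; open, the fingers measure 114 mm over their backs; the gripper's body (76 mm by 85 mm) begins 54 mm behind the grasp point. The pads swing forward as they close: fully open they stand 13 mm farther back than shut.
Start: joints at [-1.313, 0.259, 0.021, 1.334, 0, 1.418], TCP at [219.632, -504.241, 231.279] pointing down, gripper open.
Joint ranges: [-3.04, 3.04], [-0.91, 1.82], [-1.04, 1.36], [-1.92, 1.95], [-1.52, 1.45], [-3.14, 3.14]. Speed limits (rad/s): [2.22, 2.22, 2.79, 3.14, 3.14, 3.14].

### API

Orientations are given as a unit quaternion [x, y, z, w].
In Python, from bench import readout, eyes, robot, nets gives the robot as it stands.
- The arm moves only by the tool play_rows, never from a script. Its arguments are lists of equal length, an entry for each row: "claw": the finger opening in cm, from 0 to 8.54; "travel": the shift along the tool's x, y, z in cm, a list of three; "turn": the turn about the tool's z in degrees. A call has 1 to 5 rows; each row shifts and turns the commanded pose from where the row before left it, along the tool's axes as they then stand; what a row does not reach is not made up. A row lasts 1/12 s, in which the tool goes at most 41.7 mm and 7.16 degrees, less where a joint would pass 70% of its speed; a pose out of reach is approached as far as the arm can. A call is refused whole if a number of a shift passes 4.17 or a number of a turn 7.16, either way. A call with a gripper value outside its range is refused whole. The fingers move at their own pace and stop on an object; "newtons" is the grip in N (left out, the last holds). Time passes only in rows, so rows that do not move let the fingers close. It gives the time, the measured TCP pose, the force and the opening at its end, in the units of the state.
- readout.observe(): the state, without advancing time (a new reading comes with each control period).
- eyes.get_image(name): name is "scene" or "top"; returns a dict with "image" (384x512x3 uint8, red, green, blue), "intrinsics" (3x3 intrinsics, pixels), "R" (3x3) and "t" (3): a world point X has camera coordinates R X + t. Camera axes: x right, y down, z forward; pixel columns grow to the right and rows downward; lengths in mm; the calibration is good to about 2 mm. A picture is of the moment at which its call begins. There is no depth.
- robot.finish_job(): hands the job in, once; it reports no verdict.
Trained networks look in a picture, given as the dict that the camera call returned (one of the last four; its "shot" number tells which), for a name from the list of things; names that differ only in an ending like _2 or _b are one class to them, and where a whole thing is asked for, a point or a joint stands for the part that bears it (a point fixed in the world has none). Each returns a list of dicts, best first, with "score" (0 to 1); they miss things now and then, are a little off and sometimes report something else, mostly with a low value. They report only what shows in the picture. A call takes as long as a camera call.
- nets.boxes_of(picture, label): "at" ([x, y, z] in mm, in world coordinates, good to about 4 mm: the middle of the surface that is visible of it).
The state is a dict: "clock": time; "joint_positions": joint angles; "dq": joint speeds; "effort": joint torques, N m; "ee_pos": TCP position; "orientation": TCP orientation; "ft_force": force on the tool from outside, world axes, zero at the start; "torque": the same for the moment, N m; "gripper_width": finger opening in mm.
Only numpy, scipy, OpenCV 4.12 (cv2) and the standard library are available. Lean on these libraries where they do the work, as an engineer would, in place of code of your own. Each camera call takes 0.05 s, during which the arm holds its last target. There are 200 camera calls.

## Working session

There is one attempt and no reset: what is moved stays moved. The work goes in short steps, Python scripts to look and compute and a tool call to move; the robot and the scene stay as the last step left them, time stands still between calls to the robot, and variables do not carry over. Pictures are saved under pics/ and viewed, about 8 in all and at most 12, crops included, and the job is handed in when it is done.

Besides the shell and the picture viewer there is one more tool, called after ">>>" in YAML: its name, and indented under it one key for each argument. play_rows: Moves the arm, as the interface text tells. Its arguments: {"type":"object","properties":{"claw":{"type":"array"},"travel":{"type":"array"},"turn":{"type":"array"},"newtons":{"type":"number"}},"required":["claw","travel","turn"]}

```bash
ls; mkdir -p pics; python3 - <<'E'
from bench import readout, eyes, robot, nets
import cv2,numpy as np,json
print(readout.observe(), robot.tcp_to_grasp)
for n in("scene","top"):
    p=eyes.get_image(n)
    cv2.imwrite(f"pics/{n}0.png",p["image"][:,:,::-1])
    np.savez(f"{n}.npz",**p)
    print(n,p["intrinsics"].tolist(),p["R"].tolist(),p["t"].tolist())
    for l in["unit","hole","tab","holder","socket","pin","pin_grip","cup","bottle","coil","capacitor","driver","brick"]:
        try: print(l,[(np.round(d["at"]).tolist(),round(d["score"],2)) for d in nets.boxes_of(p,l)[:2]])
        except Exception as e: print(l,e)
E
```

```text
pics
{'clock': 0.0, 'joint_positions': array([-1.31262715e+00,  2.59179180e-01,  2.07449117e-02,  1.33367926e+00,
        5.54435743e-06,  1.41821417e+00]), 'dq': array([ 1.01540650e-03, -2.86752637e-04, -1.02224589e-03,  1.25754433e-03,
       -1.00827056e-03,  1.63051034e-05]), 'effort': array([-2.82888141e-04, -5.55643451e+01,  3.44527781e+01,  1.37728394e-02,
       -3.02793578e-04,  1.22073078e-05]), 'ee_pos': array([ 219.54768197, -503.97400112,  230.66659735]), 'orientation': array([ 9.78984230e-01,  2.03934901e-01, -3.19852580e-05, -6.57827073e-04]), 'ft_force': array([-0.12889453,  0.19349884,  0.53135263]), 'torque': array([0.03015767, 0.01311488, 0.02013305]), 'gripper_width': 85.27477594559612} 18.700000000000003
scene [[357.930402930675, 0.0, 258.26508606306203], [0.0, 357.930402930675, 191.64359916342804], [0.0, 0.0, 1.0]] [[-0.583833829184955, 0.8118422329456181, 0.007088632104004106], [0.6630764398926323, 0.48185117038478803, -0.5728429841222834], [-0.4684737930328073, -0.3297448080026173, -0.8196344714790684]] [327.26052392041623, -376.261448585948, 1439.194937433404
[... 764 characters left out ...]
], [0.1918106494829707, 0.005019372226141483, -0.9814191156928705]] [69.95575463461286, 621.6679487912644, 987.1707358330648]
unit [([612.0, 79.0, 62.0], 0.68), ([787.0, -83.0, 22.0], 0.52)]
hole [([612.0, 86.0, 62.0], 0.86), ([789.0, -82.0, 23.0], 0.6)]
tab [([532.0, 81.0, 56.0], 0.57), ([705.0, 279.0, 135.0], 0.16)]
holder [([476.0, 272.0, 60.0], 0.86), ([784.0, 32.0, 25.0], 0.29)]
socket []
pin [([478.0, 272.0, 61.0], 0.65), ([475.0, 278.0, 113.0], 0.43)]
pin_grip []
cup [([442.0, -316.0, 43.0], 0.7), ([478.0, 273.0, 58.0], 0.7)]
bottle [([705.0, 278.0, 134.0], 0.95)]
coil [([789.0, -82.0, 24.0], 0.62)]
capacitor []
driver [([404.0, 412.0, 28.0], 0.6)]
brick [([656.0, 421.0, 37.0], 0.89)]
```

```bash
cd pics; python3 - <<'E'
import cv2,numpy as np
a=cv2.imread("scene0.png");b=cv2.imread("top0.png")
cv2.imwrite("s.png",cv2.resize(a,(800,600),interpolation=cv2.INTER_CUBIC))
cv2.imwrite("t.png",cv2.resize(b,(800,600),interpolation=cv2.INTER_CUBIC))
E
```

```text
(no output)
```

View pics/s.png

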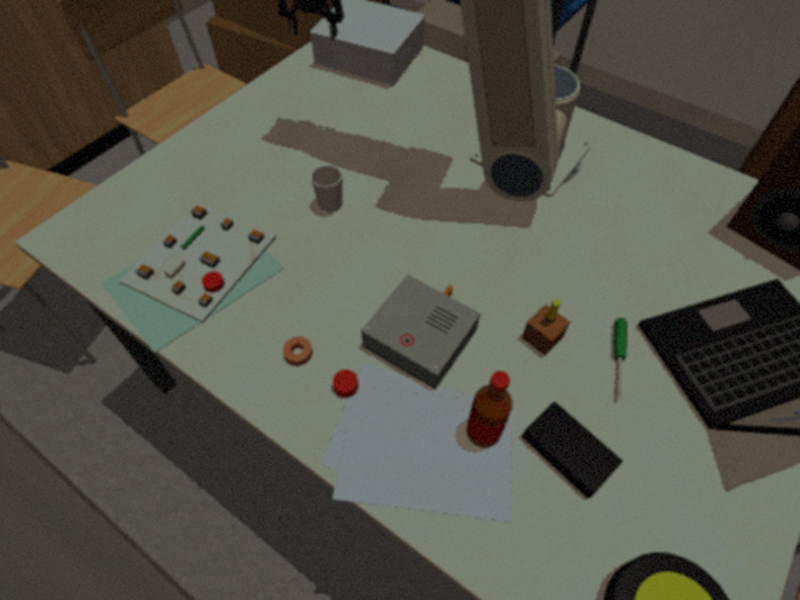

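View pics/t.png

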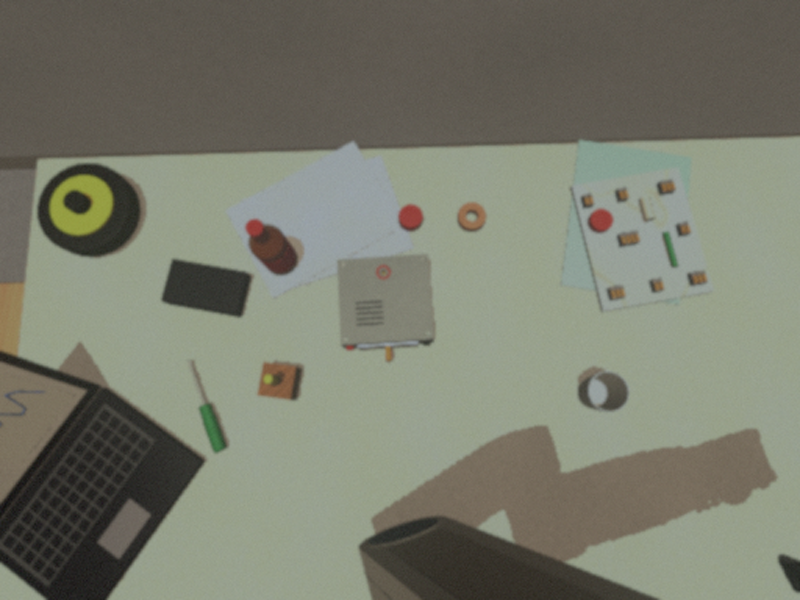

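```bash
cat >h.py <<'E'
import numpy as np,cv2
from scipy.optimize import least_squares
def ray(p,uv):
    K,R,t=p["intrinsics"],p["R"],p["t"]
    d=R.T@np.linalg.solve(K,[uv[0],uv[1],1]); return -R.T@t,d
def at_z(p,uv,z):
    c,d=ray(p,uv); return c+d*(z-c[2])/d[2]
def proj(p,X):
    q=p["K"] if "K" in p else p["intrinsics"]; q=q@(p["R"]@np.asarray(X,float)+p["t"]); return q[:2]/q[2]
def tri(ps,uvs):
    A=np.zeros((3,3));b=np.zeros(3)
    for p,uv in zip(ps,uvs):
        c,d=ray(p,uv);d/=np.linalg.norm(d);M=np.eye(3)-np.outer(d,d);A+=M;b+=M@c
    return np.linalg.solve(A,b)
def blob(p,lo,hi,c,r=18):
    "centroid (mass weighted) of HSV range near pixel c"
    h=cv2.cvtColor(p["image"],cv2.COLOR_RGB2HSV); m=cv2.inRange(h,np.array(lo),np.array(hi))
    w=np.zeros_like(m);cv2.circle(w,(int(c[0]),int(c[1])),r,255,-1);m&=w
    y,x=np.nonzero(m); return np.array([x.mean(),y.mean()]) if len(x) else None,len(x),(x.min(),x.max(),y.min(),y.max()) if len(x) else None
def crop(p,c,r,name,k=8):
    x,y=int(c[0]),int(c[1]);im=p["image"][max(y-r,0):y+r,max(x-r,0):x+r,::-1]
    cv2.imwrite(name,cv2.resize(im,None,fx=k,fy=k,interpolation=cv2.INTER_CUBIC))
E
python3 - <<'E'
from h import *
S=dict(np.load("scene.npz"));T=dict(np.load("top.npz"))
f=0.64
for n,p,c,y,tab in(("s",S,(406*f,340*f),(555*f,307*f),(449*f,290*f)),("t",T,(384*f,272*f),(267*f,379*f),(390*f,353*f))):
    h=cv2.cvtColor(p["image"],cv2.COLOR_RGB2HSV)
    x0,y0=int(c[0]),int(c[1])
    sub=p["image"][y0-10:y0+11,x0-10:x0+11].astype(float); rd=sub[:,:,0]-sub[:,:,1:].mean(2); rd-=np.median(rd);rd[rd<12]=0
    yy,xx=np.mgrid[y0-10:y0+11,x0-10:x0+11]; r=np.array([(xx*rd).sum(),(yy*rd).sum()])/rd.sum()
    print(n,"ring",r,(xx[rd>0].min(),xx[rd>0].max(),yy[rd>0].min(),yy[rd>0].max()),at_z(p,r,62))
    p["ring"]=r
    yb=blob(p,(22,120,70),(38,255,255),y,16); print("yellow",yb); p["yel"]=yb[0]
    tb=blob(p,(8,120,70),(22,255,255),tab,9); print("tab",tb,at_z(p,tb[0],52),at_z(p,tb[0],40));p["tab"]=tb[0]
print("hole tri",tri([S,T],[S["ring"],T["ring"]]))
print("tab tri",tri([S,T],[S["tab"],T["tab"]]))
print("yel tri",tri([S,T],[S["yel"],T["yel"]]))
for nm,X in dict(top=(476,272,126),col=(476,272,76)).items(): print(nm,proj(S,X),proj(T,X))
def pad(p,c,r,k):
    x,y=int(c[0]),int(c[1]);return cv2.resize(p["image"][y-r:y+r,x-r:x+r,::-1],(400,400),interpolation=cv2.INTER_NEAREST)
a=np.vstack([np.hstack([pad(S,S["yel"],25,8),pad(T,T["yel"],25,8)])])
cv2.imwrite("pics/c1.png",a); print([ (p["yel"]-25).astype(int) for p in(S,T)],[p["yel"].astype(int)-25 for p in(S,T)])
# box top corners by top image
E
```

```text
s ring [260.0620378  217.23069022] (np.int64(255), np.int64(265), np.int64(213), np.int64(221)) [671.45964003  85.69393211  62.        ]
yellow (array([354.6875, 196.25  ]), 32, (np.int64(352), np.int64(357), np.int64(192), np.int64(203)))
tab (array([286.47619048, 185.76190476]), 21, (np.int64(284), np.int64(288), np.int64(183), np.int64(188))) [524.4453148   82.67700399  52.        ] [516.65857416  78.62086029  40.        ]
t ring [244.95466786 173.76077199] (np.int64(240), np.int64(250), np.int64(169), np.int64(179)) [671.83434918  86.20969107  62.        ]
yellow (array([170.93939394, 242.12121212]), 33, (np.int64(168), np.int64(174), np.int64(239), np.int64(245)))
tab (array([248.4, 225.8]), 15, (np.int64(247), np.int64(249), np.int64(223), np.int64(229))) [521.59010055  80.02053618  52.        ] [522.7374569   80.40511449  40.        ]
hole tri [671.73637644  86.05637499  62.68325062]
tab tri [521.77229239  80.66021794  47.50841061]
yel tri [478.91533816 283.84187496 113.02169126]
top [353.08589623 191.03082955] [174.83969389 242.57728249]
col [349.3152592  200.68768794] [179.05001644 243.47160256]
[array([329, 171]), array([145, 217])] [array([329, 171]), array([145, 217])]
```

View pics/c1.png

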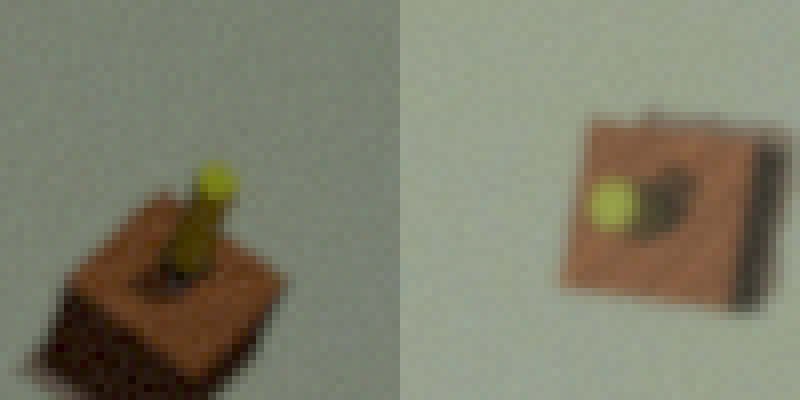

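```bash
python3 - <<'E'
from h import *
S=dict(np.load("scene.npz"));T=dict(np.load("top.npz"))
pt=[np.array([356.0,193.3]),np.array([171.0,242.2])]
print("pintop",at_z(S,pt[0],126),at_z(T,pt[1],126),tri([S,T],pt))
sc=[np.array([350.6,205.9]),np.array([177.1,243.1])]
print("socket",at_z(S,sc[0],60),at_z(T,sc[1],60),tri([S,T],sc))
for c in((590,120),(755,140),(735,305),(565,287)): print("hc",at_z(T,(145+(c[0]-400)/8-.5,217+c[1]/8-.5),60)[:2])
for c in((170,190),(285,283),(185,375),(68,283)): print("hs",at_z(S,(329+c[0]/8-.5,171+c[1]/8-.5),60)[:2])
# box: top-face grey quad in top view
g=cv2.cvtColor(T["image"],cv2.COLOR_RGB2GRAY); print(g[150:160,230:290:10], g[200,205:290:4])
h=cv2.cvtColor(T["image"],cv2.COLOR_RGB2HSV)
# subpixel edges: max gradient along left, right, rear
gb=cv2.GaussianBlur(g.astype(np.float32),(5,5),1)
def fit(pts):
    P=np.array([at_z(T,q,62)[:2] for q in pts]); return P
L=[];R=[];B=[]
for r in range(172,215):
    d=np.gradient(gb[r]); L.append((205+np.argmax(np.abs(d[205:228])),r)); R.append((265+np.argmax(np.abs(d[265:288])),r))
for c in range(225,268):
    d=np.gradient(gb[:,c]); B.append((c,155+np.argmax(np.abs(d[155:172]))))
for n,e,ax in(("L",L,0),("R",R,0),("B",B,1)):
    P=fit(e);k=np.polyfit(P[:,ax],P[:,1-ax],1); print(n,k,"median",np.median(P,0))
E
```

```text
pintop [478.22299337 282.36080926 126.        ] [477.26958919 282.13159469 126.        ] [477.366171   282.30392906 124.94202603]
socket [479.00523947 281.70859289  60.        ] [478.03475897 281.05768899  60.        ] [478.07313767 281.46083714  58.6077392 ]
hc [511.23713704 306.58520223]
hc [502.53803337 248.15416005]
hc [445.42248062 254.66502481]
hc [453.2801051  314.22191237]
hs [442.4420243  259.93004659]
hs [455.04843676 314.55253592]
hs [513.14477319 302.68328607]
hs [502.9192156  248.62088194]
[[157 157 155 156 155 157]
 [159 157 160 155 157 157]
 [157 156 156 157 154 156]
 [160 157 160 159 157 155]
 [157 156 157 158 159 156]
 [158 157 158 159 157 155]
 [159 158 158 160 154 156]
 [157 157 158 158 155 153]
 [159 159 158 156 156 156]
 [155 159 158 157 157 156]] [156 154 153 138 130 126 104  98  99 102 119 129 128 127 127 130 129 127
 132 156 155 156]
L [3.69026748e-02 1.46718739e+02] median [617.52918789 170.341421  ]
R [  0.04961111 -33.50476265] median [612.4111998   -2.76204396]
B [-3.27226106e-02  7.04542523e+02] median [701.89351245  82.53744103]
```

>>> play_rows:
  claw: [8.5, 8.5, 8.5, 8.5, 8.5]
  travel:
    - [0, 0, 0]
    - [0, 0, 0]
    - [0, 0, 0]
    - [1.43, -3.88, 0]
    - [1.43, -3.88, 0]
  turn: [7.16, 7.16, 7.16, 0, 0]

```text
clock: 1.82
ee_pos: [245.1, -425.8, 230.2]
orientation: [1.0, 0.016, -0.0, -0.001]
ft_force: [0.6, 0.9, 0.9]
gripper_width: 84.7
```

>>> play_rows:
  claw: [8.5, 8.5, 8.5, 8.5, 8.5]
  travel:
    - [1.43, -3.88, 0]
    - [1.43, -3.88, 0]
    - [1.43, -3.88, 0]
    - [1.43, -3.88, 0]
    - [1.43, -3.88, 0]
  turn: [0, 0, 0, 0, 0]

```text
clock: 2.23
ee_pos: [309.9, -227.4, 231.4]
orientation: [1.0, 0.018, 0.0, 0.0]
ft_force: [1.3, -0.4, 0.3]
gripper_width: 85.1
```

>>> play_rows:
  claw: [8.5, 8.5, 8.5, 8.5, 8.5]
  travel:
    - [1.43, -3.88, 0]
    - [1.43, -3.88, 0]
    - [1.43, -3.88, 0]
    - [1.43, -3.88, 0]
    - [1.43, -3.88, 0]
  turn: [0, 0, 0, 0, 0]

```text
clock: 2.65
ee_pos: [374.4, -30.8, 231.7]
orientation: [1.0, 0.018, 0.001, 0.0]
ft_force: [0.8, -0.1, -0.3]
gripper_width: 84.8
```

>>> play_rows:
  claw: [8.5, 8.5, 8.5, 8.5, 8.5]
  travel:
    - [1.43, -3.88, 0]
    - [1.43, -3.88, 0]
    - [1.43, -3.88, 0]
    - [1.43, -3.88, 0]
    - [1.43, -3.88, 0]
  turn: [0, 0, 0, 0, 0]

```text
clock: 3.07
ee_pos: [440.7, 130.7, 231.9]
orientation: [0.999, 0.044, -0.001, -0.014]
ft_force: [0.2, -1.4, 0.2]
gripper_width: 84.9
```

>>> play_rows:
  claw: [8.5, 8.5, 8.5, 8.5, 8.5]
  travel:
    - [1.43, -3.88, 0]
    - [1.43, -3.88, 0]
    - [0, 0, 0]
    - [0, 0, 0]
    - [0, 0, 0]
  turn: [0, 0, 0, 0, 0]

```text
clock: 3.48
ee_pos: [466.4, 166.0, 234.4]
orientation: [0.997, 0.068, -0.003, -0.03]
ft_force: [-0.5, -0.0, 0.2]
gripper_width: 85.1
```

```bash
python3 - <<'E'
from bench import readout
o=readout.observe()
for k in o: print(k,o[k])
E
```

```text
clock 3.4833
joint_positions [ 0.13588653  0.15934125 -0.10181619  1.31110139  0.06015828  3.14059864]
dq [-0.01135122 -0.01171644 -0.00753575 -0.00011875  0.00108841  0.000414  ]
effort [ 5.17660584e-01 -4.65499127e+01  3.46870959e+01 -6.97999774e-02
  2.53105508e-01 -1.55686648e-04]
ee_pos [466.42107366 166.0339824  234.3835112 ]
orientation [ 0.99720883  0.06833396 -0.00275614 -0.02995696]
ft_force [-0.51324887 -0.00480849  0.19484085]
torque [-0.03416277 -0.00233187 -0.02459785]
gripper_width 85.08111933265626
```

>>> play_rows:
  claw: [8.5, 8.5, 8.5, 8.5, 8.5]
  travel:
    - [0, 0, 0]
    - [0, 0, 0]
    - [0, 0, 0]
    - [0, 0, 0]
    - [0, 0, 0]
  turn: [-7.16, -7.16, -7.16, -7.16, -7.16]

```text
clock: 3.9
ee_pos: [466.2, 165.4, 234.8]
orientation: [0.927, 0.374, 0.007, -0.029]
ft_force: [0.6, -0.3, -0.4]
gripper_width: 84.8
```

```bash
cat > st.py <<'E'
from bench import readout
from scipy.spatial.transform import Rotation as Ro
import numpy as np
o=readout.observe();M=Ro.from_quat(o["orientation"]).as_matrix()
print("t",o["clock"],"pos",np.round(o["ee_pos"],1),"yaw",round(float(np.degrees(np.arctan2(M[1,0],M[0,0]))),2),"z",np.round(M[:,2],4),"f",np.round(o["ft_force"],1),"q",np.round(o["joint_positions"],3),"w",round(o["gripper_width"],1))
E
python3 st.py
```

```text
t 3.9 pos [466.2 165.4 234.8] yaw 43.87 z [-0.0087  0.0596 -0.9982] f [ 0.6 -0.3 -0.4] q [ 0.135  0.158 -0.102  1.311  0.06   2.51 ] w 84.8
```

>>> play_rows:
  claw: [8.5, 8.5, 8.5, 8.5, 8.5]
  travel:
    - [0, 0, 0]
    - [0, 0, 0]
    - [0, 0, 0]
    - [0, 0, 0]
    - [0, 0, 0]
  turn: [-7.16, -7.16, -7.16, -7.16, -7.16]

```text
clock: 4.32
ee_pos: [466.3, 165.4, 234.9]
orientation: [0.767, 0.641, 0.016, -0.026]
ft_force: [-0.6, -0.5, -0.0]
gripper_width: 84.5
```

>>> play_rows:
  claw: [8.5, 8.5, 8.5, 8.5, 8.5]
  travel:
    - [0, 0, 0]
    - [0, 0, 0]
    - [0, 0, 0]
    - [0, 0, 0]
    - [0, 0, 0]
  turn: [-7.16, -7.16, -7.16, -7.16, -7.16]

```text
clock: 4.73
ee_pos: [466.3, 165.4, 234.9]
orientation: [0.533, 0.845, 0.023, -0.02]
ft_force: [0.4, -0.6, 0.3]
gripper_width: 85.1
```

>>> play_rows:
  claw: [8.5, 8.5, 8.5, 8.5, 8.5]
  travel:
    - [0, 0, 0]
    - [0, 0, 0]
    - [0, 0, 0]
    - [0, 0, 0]
    - [0, 0, 0]
  turn: [-7.16, -7.16, -7.16, -7.16, -7.16]

```text
clock: 5.15
ee_pos: [466.3, 165.4, 234.9]
orientation: [0.248, 0.968, 0.028, -0.012]
ft_force: [-0.0, 0.1, -0.8]
gripper_width: 84.8
```

>>> play_rows:
  claw: [8.5, 8.5, 8.5, 8.5, 8.5]
  travel:
    - [0, 0, 0]
    - [0, 0, 0]
    - [0, 0, 0]
    - [0, 0, 0]
    - [0, 0, 0]
  turn: [-7.16, -7.16, -7.16, -7.16, -7.16]

```text
clock: 5.57
ee_pos: [466.3, 165.4, 234.8]
orientation: [-0.062, 0.998, 0.03, -0.002]
ft_force: [-0.3, 0.4, -0.6]
gripper_width: 84.9
```

>>> play_rows:
  claw: [8.5, 8.5, 8.5, 8.5, 8.5]
  travel:
    - [0, 0, 0]
    - [0, 0, 0]
    - [0, 0, 0]
    - [0, 0, 0]
    - [0, 0, 0]
  turn: [-7.16, -7.16, -7.16, -7.16, -7.16]

```text
clock: 5.98
ee_pos: [466.2, 165.4, 234.9]
orientation: [-0.366, 0.93, 0.029, 0.007]
ft_force: [-0.5, 0.3, 0.1]
gripper_width: 85.0
```

>>> play_rows:
  claw: [8.5, 8.5, 8.5, 8.5, 8.5]
  travel:
    - [0, 0, 0]
    - [0, 0, 0]
    - [0, 0, 0]
    - [0, 0, 0]
    - [0, 0, 0]
  turn: [-7.16, -7.16, -7.16, -7.16, -7.16]

```text
clock: 6.4
ee_pos: [466.3, 165.4, 234.9]
orientation: [-0.634, 0.773, 0.026, 0.016]
ft_force: [-0.4, 0.5, 0.3]
gripper_width: 84.9
```

>>> play_rows:
  claw: [8.5, 8.5, 8.5, 8.5, 8.5]
  travel:
    - [0, 0, 0]
    - [0, 0, 0]
    - [0, 0, 0]
    - [0, 0, 0]
    - [0, 0, 0]
  turn: [-7.16, -7.16, -7.16, -7.16, -7.16]

```text
clock: 6.82
ee_pos: [466.3, 165.4, 234.8]
orientation: [0.841, -0.541, -0.02, -0.023]
ft_force: [0.2, 0.7, 0.4]
gripper_width: 84.8
```

>>> play_rows:
  claw: [8.5, 8.5, 8.5, 8.5, 8.5]
  travel:
    - [0, 0, 0]
    - [0, 0, 0]
    - [0, 0, 0]
    - [0, 0, 0]
    - [0, 0, 0]
  turn: [-7.16, -7.16, -7.16, -7.16, -7.16]

```text
clock: 7.23
ee_pos: [466.3, 165.4, 234.9]
orientation: [0.966, -0.256, -0.012, -0.028]
ft_force: [0.0, 0.3, -0.2]
gripper_width: 85.2
```

>>> play_rows:
  claw: [8.5, 8.5, 8.5, 8.5, 8.5]
  travel:
    - [0, 0, 0]
    - [0, 0, 0]
    - [0, 0, 0]
    - [0, 0, 0]
    - [0, 0, 0]
  turn: [-7.16, -7.16, -7.16, -7.16, -7.16]

```text
clock: 7.65
ee_pos: [466.3, 165.4, 234.9]
orientation: [0.998, 0.053, -0.003, -0.03]
ft_force: [-0.4, -0.3, 1.0]
gripper_width: 85.2
```

```bash
python3 st.py
```

```text
t 7.65 pos [466.3 165.4 234.9] yaw 6.12 z [-0.0085  0.0596 -0.9982] f [-0.4 -0.3  1. ] q [ 0.135  0.158 -0.102  1.311  0.06  -3.114] w 85.2
```

>>> play_rows:
  claw: [8.5, 8.5, 8.5, 8.5, 8.5]
  travel:
    - [0, 2, 0]
    - [0, 2, 0]
    - [0, 2, 0]
    - [0, 0, 0]
    - [0, 0, 0]
  turn: [0, 0, 0, 0, 0]

```text
clock: 8.07
ee_pos: [470.5, 129.5, 231.3]
orientation: [0.999, 0.035, -0.002, -0.021]
ft_force: [-0.3, 0.3, -0.3]
gripper_width: 84.9
```

```bash
python3 st.py
```

```text
t 8.0667 pos [470.5 129.5 231.3] yaw 3.98 z [-0.0057  0.042  -0.9991] f [-0.3  0.3 -0.3] q [ 0.07   0.151 -0.12   1.303  0.042 -3.141] w 84.9
```

>>> play_rows:
  claw: [8.5, 8.5, 8.5, 8.5, 8.5]
  travel:
    - [0, 2, 0]
    - [0, 2, 0]
    - [0, 2, 0]
    - [0, 0, 0]
    - [0, 0, 0]
  turn: [0, 0, 0, 0, 0]

```text
clock: 8.48
ee_pos: [472.7, 101.7, 229.1]
orientation: [1.0, 0.013, -0.002, -0.009]
ft_force: [-0.2, 0.3, -0.0]
gripper_width: 84.7
```

```bash
python3 st.py
```

```text
t 8.4833 pos [472.7 101.7 229.1] yaw 1.52 z [-0.0036  0.0171 -0.9998] f [-0.2  0.3 -0. ] q [ 0.027  0.146 -0.13   1.298  0.017 -3.141] w 84.7
```

.0083 per 20 mm row; two more rows.

>>> play_rows:
  claw: [8.5, 8.5, 8.5, 8.5, 8.5]
  travel:
    - [0, 2, 0]
    - [0, 2, 0]
    - [0, 0, 0]
    - [0, 0, 0]
    - [0, 0, 0]
  turn: [0, 0, 0, 0, 0]

```text
clock: 8.9
ee_pos: [473.4, 83.5, 228.6]
orientation: [1.0, -0.001, -0.002, -0.0]
ft_force: [-0.4, -0.7, 0.3]
gripper_width: 85.1
```

```bash
python3 st.py
```

```text
t 8.9 pos [473.4  83.5 228.6] yaw -0.09 z [-3.1e-03  6.0e-04 -1.0e+00] f [-0.4 -0.7  0.3] q [-1.000e-03  1.430e-01 -1.350e-01  1.296e+00  1.000e-03 -3.141e+00] w 85.1
```

>>> play_rows:
  claw: [8.5, 8.5, 8.5, 8.5, 8.5]
  travel:
    - [0, 0, 0]
    - [0, 0, 0]
    - [0, 0, 0]
    - [0, 0, 0]
    - [0, 0, 0]
  turn: [7.16, 7.16, 7.16, 7.16, 7.16]

```text
clock: 9.32
ee_pos: [473.3, 83.8, 228.6]
orientation: [0.951, -0.311, -0.002, 0.0]
ft_force: [-0.5, -0.9, -0.1]
gripper_width: 85.5
```

>>> play_rows:
  claw: [8.5, 8.5, 8.5, 8.5, 8.5]
  travel:
    - [0, 0, 0]
    - [0, 0, 0]
    - [0, 0, 0]
    - [0, 0, 0]
    - [0, 0, 0]
  turn: [7.16, 7.16, 7.16, 7.16, 7.16]

```text
clock: 9.73
ee_pos: [473.3, 83.8, 228.6]
orientation: [0.809, -0.588, -0.001, 0.001]
ft_force: [-0.8, -0.8, -0.3]
gripper_width: 85.1
```

>>> play_rows:
  claw: [8.5, 8.5, 8.5, 8.5, 8.5]
  travel:
    - [0, 0, 0]
    - [0, 0, 0]
    - [0, 0, 0]
    - [0, 0, 0]
    - [0, 0, 0]
  turn: [7.16, 7.16, 7.16, 7.16, 7.16]

```text
clock: 10.15
ee_pos: [473.3, 83.8, 228.6]
orientation: [-0.589, 0.808, 0.001, -0.001]
ft_force: [0.4, 0.5, 1.1]
gripper_width: 84.7
```

>>> play_rows:
  claw: [8.5, 8.5, 8.5, 8.5, 8.5]
  travel:
    - [0, 0, 0]
    - [0, 0, 0]
    - [0, 0, 0]
    - [0, 0, 0]
    - [0, 0, 0]
  turn: [7.16, 7.16, 7.16, 7.16, 7.16]

```text
clock: 10.57
ee_pos: [473.3, 83.8, 228.6]
orientation: [-0.312, 0.95, 0.001, -0.001]
ft_force: [-0.1, 0.7, -0.4]
gripper_width: 85.1
```

>>> play_rows:
  claw: [8.5, 8.5, 8.5, 8.5, 8.5]
  travel:
    - [0, 0, 0]
    - [0, 0, 0]
    - [0, 0, 0]
    - [0, 0, 0]
    - [0, 0, 0]
  turn: [7.16, 7.16, 7.16, 7.16, 6.0]

```text
clock: 10.98
ee_pos: [473.3, 83.8, 228.6]
orientation: [-0.015, 1.0, 0.0, -0.002]
ft_force: [-0.2, 0.7, -0.5]
gripper_width: 85.1
```

>>> play_rows:
  claw: [8.5, 8.5, 8.5, 8.5, 8.5]
  travel:
    - [-0.19, 3.3, 0]
    - [-0.19, 3.3, 0]
    - [-0.19, 3.3, 0]
    - [-0.19, 3.3, 0]
    - [-0.19, 3.3, 0]
  turn: [0, 0, 0, 0, 0]

```text
clock: 11.4
ee_pos: [476.6, 250.6, 228.8]
orientation: [-0.018, 1.0, 0.0, -0.001]
ft_force: [0.3, -0.3, 0.1]
gripper_width: 85.0
```

>>> play_rows:
  claw: [8.5, 8.5, 8.5, 8.5, 8.5]
  travel:
    - [-0.19, 3.3, 0]
    - [0, 0, 3.4]
    - [0, 0, 3.4]
    - [0, 0, 0]
    - [0, 0, 0]
  turn: [0, 0, 0, 0, 0]

```text
clock: 11.82
ee_pos: [476.3, 281.8, 159.9]
orientation: [-0.018, 1.0, -0.0, -0.003]
ft_force: [0.1, 0.5, 1.4]
gripper_width: 84.9
```

```bash
python3 st.py; python3 - <<'E'
from bench import eyes
from h import *
ims=[]
for n,X in(("scene",(478,282,120)),("top",(478,282,120))):
    p=eyes.get_image(n);c=proj(p,X).astype(int);print(n,c-30)
    ims.append(cv2.resize(p["image"][c[1]-30:c[1]+30,c[0]-30:c[0]+30,::-1],(400,400),interpolation=cv2.INTER_CUBIC))
cv2.imwrite("pics/c2.png",np.hstack(ims))
E
```

```text
t 11.8167 pos [476.3 281.8 159.9] yaw -177.89 z [-6.5e-03 -8.0e-04 -1.0e+00] f [0.1 0.5 1.4] q [ 0.382  0.298 -0.107  1.172  0.002  0.345] w 84.9
scene [325 164]
top [141 212]
```

View pics/c2.png

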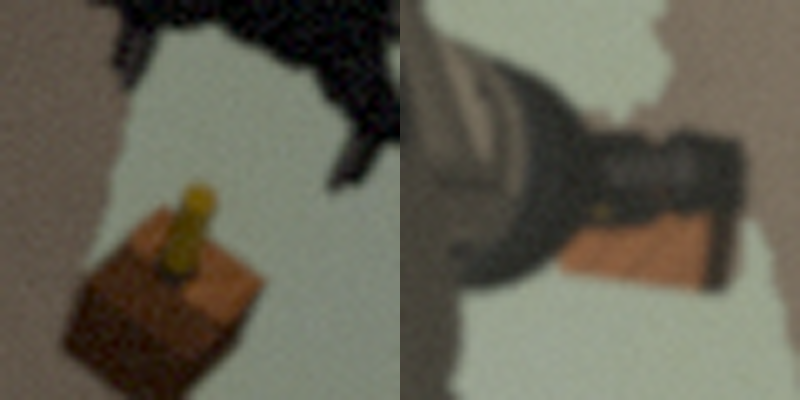

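>>> play_rows:
  claw: [8.5, 8.5, 8.5, 8.5, 8.5]
  travel:
    - [-0.12, 0, 2.4]
    - [0, 0, 2.4]
    - [0, 0, 2.4]
    - [0, 0, 0.6]
    - [0, 0, 0]
  turn: [0, 0, 0, 0, 0]
  newtons: 50

```text
clock: 12.33
ee_pos: [478.5, 281.6, 83.0]
orientation: [-0.018, 1.0, 0.0, -0.002]
ft_force: [-0.4, -0.1, 0.7]
gripper_width: 85.0
```

>>> play_rows:
  claw: [4, 2.5, 2.5, 2.5, 2]
  travel:
    - [0, 0, 0]
    - [0, 0, 0]
    - [0, 0, 0]
    - [0, 0, 0]
    - [0, 0, 0]
  turn: [0, 0, 0, 0, 0]

```text
clock: 12.75
ee_pos: [478.6, 282.1, 83.5]
orientation: [-0.018, 1.0, 0.0, -0.001]
ft_force: [-0.6, 0.9, 0.5]
gripper_width: 24.9
```

>>> play_rows:
  claw: [1.5, 1, 1, 1, 1]
  travel:
    - [0, 0, 0]
    - [0, 0, 0]
    - [0, 0, 0]
    - [0, 0, 0]
    - [0, 0, 0]
  turn: [0, 0, 0, 0, 0]

```text
clock: 13.17
ee_pos: [478.5, 282.2, 83.1]
orientation: [-0.018, 1.0, 0.0, -0.001]
ft_force: [-0.5, 0.3, 5.6]
gripper_width: 14.6
```

```bash
python3 st.py
```

```text
t 13.1667 pos [478.5 282.2  83.1] yaw -177.91 z [-2.4e-03  9.0e-04 -1.0e+00] f [-0.5  0.3  5.6] q [ 0.381  0.353 -0.235  0.984  0.002  0.344] w 14.6
```

>>> play_rows:
  claw: [1, 1, 1, 1, 1]
  travel:
    - [0, 0, -1]
    - [0, 0, -2.5]
    - [0, 0, -2.5]
    - [0, 0, -2]
    - [0, 0, 0]
  turn: [0, 0, 0, 0, 0]

```text
clock: 13.58
ee_pos: [479.9, 282.5, 167.0]
orientation: [-0.018, 1.0, 0.001, 0.001]
ft_force: [-0.5, -0.1, -0.7]
gripper_width: 14.2
```

```bash
python3 st.py; python3 - <<'E'
from bench import eyes
from h import *
ims=[]
for n,X in(("scene",(478,282,120)),("top",(478,282,120))):
    p=eyes.get_image(n);c=proj(p,X).astype(int);print(n,c-30)
    np.savez(n+"2.npz",**p)
    print(n,"tip pred",(proj(p,(478.5,282.2,90))-c+30)*400/60, "collar pred",(proj(p,(478.5,282.2,152))-c+30)*400/60)
    ims.append(cv2.resize(p["image"][c[1]-30:c[1]+30,c[0]-30:c[0]+30,::-1],(400,400),interpolation=cv2.INTER_CUBIC))
cv2.imwrite("pics/c3.png",np.hstack(ims))
E
```

```text
t 13.5833 pos [479.9 282.5 167. ] yaw -177.91 z [ 0.002   0.0024 -1.    ] f [-0.5 -0.1 -0.7] q [ 3.81e-01  2.94e-01 -9.40e-02  1.18e+00  1.00e-03  3.44e-01] w 14.2
scene [325 164]
scene tip pred [187.12665052 242.21091144] collar pred [220.37998866 160.19133413]
top [141 212]
top tip pred [221.27663894 202.74373751] collar pred [183.42088883 194.69053472]
```

View pics/c3.png

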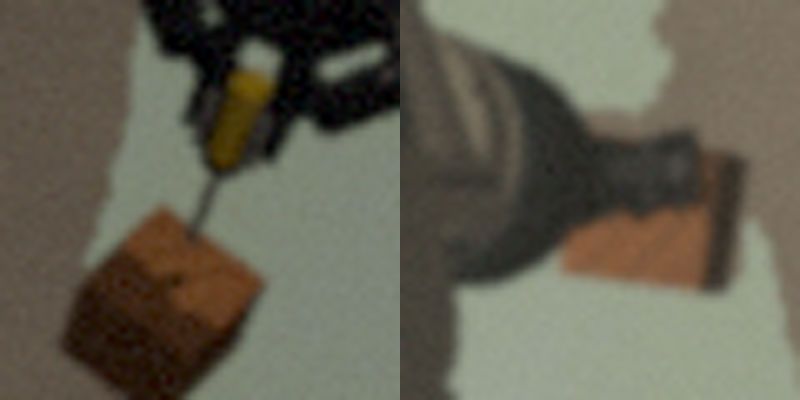

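>>> play_rows:
  claw: [1, 1, 1, 1, 1]
  travel:
    - [-1.8, -2.0, 0]
    - [-2.3, -2.54, 0]
    - [-2.3, -2.54, 0]
    - [-2.3, -2.54, 0]
    - [-2.3, -2.54, 0]
  turn: [0, 0, 0, 0, 0]

```text
clock: 14.1
ee_pos: [593.0, 163.1, 160.8]
orientation: [-0.018, 1.0, 0.0, -0.003]
ft_force: [-0.2, 1.0, -0.2]
gripper_width: 14.6
```

>>> play_rows:
  claw: [1, 1, 1, 1, 1]
  travel:
    - [-2.3, -2.54, 0]
    - [-2.3, -2.54, 0]
    - [-2.0, -2.2, 0]
    - [-0.85, -0.9, 0]
    - [0, 0, 0]
  turn: [0, 0, 0, 0, 0]

```text
clock: 14.52
ee_pos: [671.3, 82.9, 159.6]
orientation: [-0.017, 1.0, 0.0, -0.003]
ft_force: [-0.1, 0.8, -0.4]
gripper_width: 14.8
```

```bash
python3 st.py; python3 - <<'E'
from bench import eyes,readout
from h import *
e=readout.observe()["ee_pos"];H=(671.7,86,62)
ims=[]
for n in("scene","top"):
    p=eyes.get_image(n);c=proj(p,H).astype(int)-(0,8);print(n,c-30)
    for k,X in dict(tip=e-[0,.5,73.1],hole=H).items(): print(n,k,(proj(p,X)-c+30+.5)*400/60-.5)
    ims.append(cv2.resize(p["image"][c[1]-30:c[1]+30,c[0]-30:c[0]+30,::-1],(400,400),interpolation=cv2.INTER_CUBIC))
cv2.imwrite("pics/c4.png",np.hstack(ims))
E
```

```text
t 14.5167 pos [671.3  82.9 159.6] yaw -178.09 z [-6.e-03  1.e-04 -1.e+00] f [-0.1  0.8 -0.4] q [-1.000e-03  5.050e-01  2.220e-01  1.294e+00  0.000e+00 -3.400e-02] w 14.8
scene [230 179]
scene tip [197.92977306 224.22391771]
scene hole [203.49623556 258.43990331]
top [215 135]
top tip [208.97841239 248.70462219]
top hole [203.01914688 261.52447357]
```

View pics/c4.png

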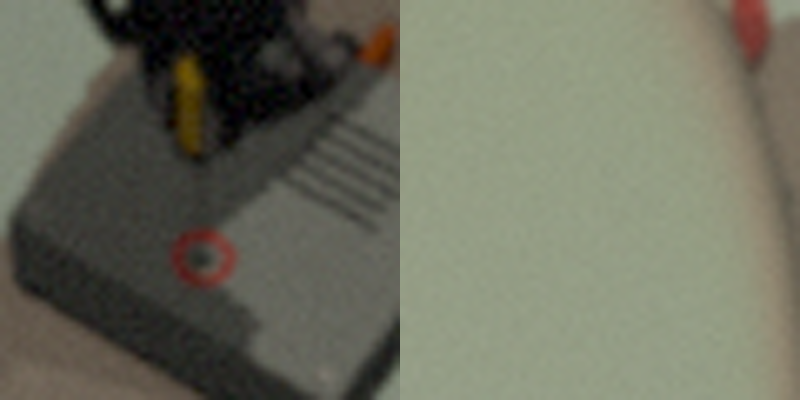

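>>> play_rows:
  claw: [1, 1, 1, 1, 1]
  travel:
    - [-0.1, 0.34, 0]
    - [0, 0, 1]
    - [0, 0, 0.6]
    - [0, 0, 0]
    - [0, 0, 0]
  turn: [0, 0, 0, 0, 0]

```text
clock: 15.03
ee_pos: [670.4, 89.5, 145.4]
orientation: [-0.019, 1.0, 0.0, -0.002]
ft_force: [-0.6, -0.1, 0.3]
gripper_width: 14.9
```

```bash
python3 st.py; python3 - <<'E'
from bench import eyes,readout
from h import *
o=readout.observe();e=o["ee_pos"];H=(671.7,86,62)
from scipy.spatial.transform import Rotation as Ro
z=Ro.from_quat(o["orientation"]).as_matrix()[:,2]
p=eyes.get_image("scene");c=proj(p,H).astype(int)-(0,8)
acc=p["image"].astype(float)
for i in range(5): acc+=eyes.get_image("scene")["image"]
im=np.clip(acc/6*1.8,0,255).astype(np.uint8)
for k,X in dict(tip=e+73.1*z-[0,.5,0],shaftmid=e+40*z-[0,.5,0],hole=H).items(): print(k,X,(proj(p,X)-c+25+.5)*12-.5)
cv2.imwrite("pics/c5.png",cv2.resize(im[c[1]-25:c[1]+25,c[0]-25:c[0]+25,::-1],(600,600),interpolation=cv2.INTER_CUBIC))
E
python3 st.py
```

```text
t 15.0333 pos [670.4  89.5 145.4] yaw -177.87 z [-4.5e-03  4.0e-04 -1.0e+00] f [-0.6 -0.1  0.3] q [ 0.009  0.51   0.193  1.259  0.    -0.029] w 14.9
tip [670.02870628  88.99364792  72.25086556] [321.28842892 385.20862885]
shaftmid [670.17791524  88.9793813  105.35052618] [322.85289478 312.68773056]
hole (671.7, 86, 62) [306.69322401 405.59182596]
t 15.3333 pos [671.2  88.8 146.2] yaw -177.92 z [-2.7e-03  4.0e-04 -1.0e+00] f [-0.1  0.2 -0.9] q [ 0.007  0.509  0.195  1.259  0.    -0.029] w 15.0
```

View pics/c5.png

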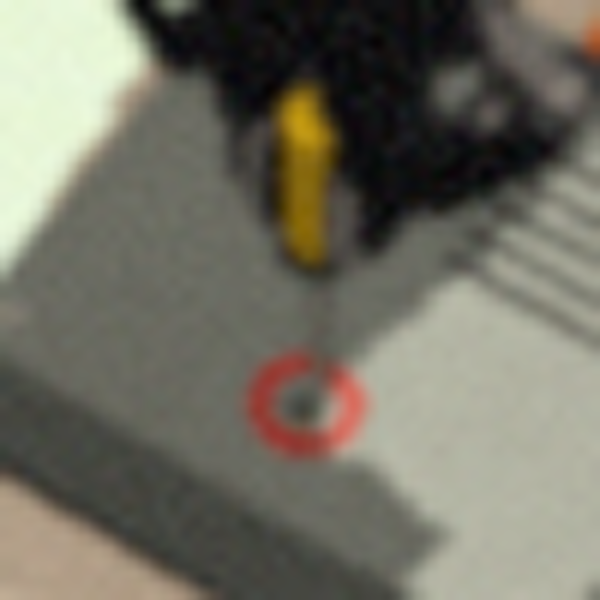

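>>> play_rows:
  claw: [1, 1, 1, 1, 1]
  travel:
    - [-0.06, -0.28, 0]
    - [0, 0, 0.3]
    - [0, 0, 0.2]
    - [0, 0, 0]
    - [0, 0, 0]
  turn: [0, 0, 0, 0, 0]

```text
clock: 15.75
ee_pos: [671.6, 86.0, 140.6]
orientation: [-0.018, 1.0, 0.0, -0.002]
ft_force: [-0.4, -0.3, -0.5]
gripper_width: 14.8
```

```bash
python3 - <<'E'
from bench import eyes,readout
from h import *
H=(671.7,86,62)
p=eyes.get_image("scene");c=proj(p,H).astype(int)-(0,8)
acc=p["image"].astype(float)
for i in range(5): acc+=eyes.get_image("scene")["image"]
im=np.clip(acc/6*2.2,0,255).astype(np.uint8)
e=readout.observe()["ee_pos"]
for k,X in dict(tip=e-[0.2,.5,73.1],hole=H).items(): print(k,X,(proj(p,X)-c+20+.5)*15-.5)
cv2.imwrite("pics/c6.png",cv2.resize(im[c[1]-20:c[1]+20,c[0]-20:c[0]+20,::-1],(600,600),interpolation=cv2.INTER_CUBIC))
E
python3 st.py
```

```text
tip [671.62992574  85.5604064   67.93247697] [307.20221329 414.98462048]
hole (671.7, 86, 62) [308.49153001 432.11478245]
t 16.05 pos [671.8  86.1 141. ] yaw -177.91 z [-3.1e-03  5.0e-04 -1.0e+00] f [ 0.2 -0.1 -0.4] q [ 0.003  0.512  0.186  1.248  0.    -0.033] w 14.6
```

View pics/c6.png

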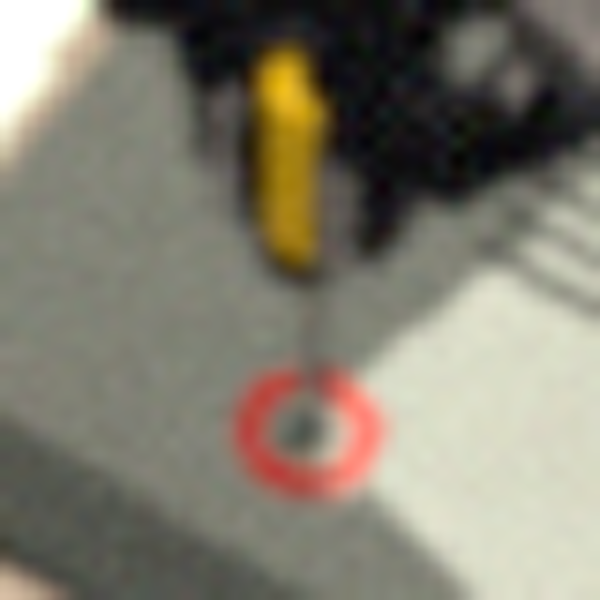

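```bash
cat > shaft.py <<'E'
from bench import eyes,readout
from h import *
from scipy.spatial.transform import Rotation as Ro
H=np.array((671.7,86,62))
p=eyes.get_image("scene");acc=p["image"].astype(float)
for i in range(5): acc+=eyes.get_image("scene")["image"]
acc/=6; g=acc[:,:,1]
o=readout.observe();e=o["ee_pos"];z=Ro.from_quat(o["orientation"]).as_matrix()[:,2];G=e-18*z
c=proj(p,H).astype(int);x0,y0=c[0]-9,c[1]-20
print("ee",np.round(e,1),"crop origin",x0,y0)
print(np.round(g[y0:y0+26,x0:x0+18]).astype(int))
print("red-green");print(np.round((acc[:,:,0]-g)[y0+10:y0+26,x0:x0+18]).astype(int))
for a in(-.05,0,.05,.1):
    ax=np.array([-np.sin(a),0,-np.cos(a)])
    print(a,"collar",proj(p,G+29*ax)-(x0,y0),"mid",proj(p,G+60*ax)-(x0,y0),"tip",proj(p,G+91*ax)-(x0,y0))
print("hole",proj(p,H)-(x0,y0))
E
python3 shaft.py
```

```text
ee [671.8  86.1 141. ] crop origin 251 197
[[ 62  51  33  37  30  22  35  57  67  62  40  12   9   7  12  10   8  13]
 [ 61  51  34  35  30  21  35  53  60  54  33  11   6  12  10   5   7   7]
 [ 60  56  44  40  33  17  35  54  58  51  34  20  10   3   9   6   8   6]
 [ 60  60  56  50  36  20  32  56  60  53  37  33  26  11   7  11   8   6]
 [ 61  60  58  52  42  23  34  53  62  52  39  41  31  11   8  10  10  17]
 [ 61  59  58  54  42  26  33  53  59  54  42  44  34  14   3  10  22  32]
 [ 58  59  61  58  44  36  41  56  57  51  41  42  36  15   7  19  37  54]
 [ 62  62  59  61  55  50  44  54  61  51  41  42  33  15  15  28  47  58]
 [ 61  61  62  61  59  50  40  42  52  51  38  41  33  20  30  46  56  62]
 [ 60  60  59  60  63  54  42  30  36  36  38  45  44  42  47  56  60  61]
 [ 59  61  61  61  62  58  54  43  30  27  34  45  54  55  58  58  60  58]
 [ 60  60  61  60  61  61  58  56  51  44  46  55  60  59  57  59  59  61]
 [ 60  60  60  63  62  60  61  60  56  50  53  57  59  60  59  60  60  63]
 [ 59  62  59  60  59  59  62  62  58  51  53  59  58  60  61  65  69  78]
 [ 60  
[... 1528 characters left out ...]
1]
 [-1 -2 -1  2 19 47 37 10  1  2  1 12 40 57 25  2 -1  0]
 [ 0 -2 -1 -1 11 33 47 32 15 10  9 26 55 45 12  0 -2 -1]
 [-2  1  0 -1  4 18 44 55 43 36 35 49 52 27  3  0 -2 -1]
 [-1  0  0  0  0  4 19 34 41 40 39 36 22  7 -1 -1 -1 -1]
 [ 0 -2 -1  1 -1 -1  2  6 11 14 15 13  4  0 -1  0  0  0]]
-0.05 collar [9.06009691 8.09945613] mid [ 8.61946946 14.39865583] tip [ 8.19976754 20.39870466]
0 collar [9.3647972  7.74970645] mid [ 9.23473865 13.6840506 ] tip [ 9.11103283 19.32853079]
0.05 collar [9.66939133 7.38621365] mid [ 9.84891951 12.94346804] tip [10.01945667 18.22240759]
0.1 collar [9.97317442 7.00984616] mid [10.46070968 12.17858655] tip [10.92328449 17.08270194]
hole [ 9.09943533 20.3409855 ]
```

>>> play_rows:
  claw: [1, 1, 1, 1, 1]
  travel:
    - [-0.1, 0, 0.2]
    - [0, 0, 0.3]
    - [0, 0, 0.1]
    - [0, 0, 0]
    - [0, 0, 0]
  turn: [0, 0, 0, 0, 0]

```text
clock: 16.77
ee_pos: [672.7, 86.1, 134.7]
orientation: [-0.018, 1.0, 0.0, -0.002]
ft_force: [-0.5, 0.7, -0.2]
gripper_width: 15.1
```

>>> play_rows:
  claw: [1, 1, 1, 1, 1]
  travel:
    - [0, 0, 0.1]
    - [0, 0, 0.1]
    - [0, 0, 0]
    - [0, 0, 0]
    - [0, 0, 0]
  turn: [0, 0, 0, 0, 0]

```text
clock: 17.18
ee_pos: [672.8, 86.1, 133.0]
orientation: [-0.018, 1.0, 0.0, -0.002]
ft_force: [-0.2, -0.3, -0.6]
gripper_width: 14.5
```

```bash
python3 st.py
```

```text
t 17.1833 pos [672.8  86.1 133. ] yaw -177.91 z [-3.1e-03  5.0e-04 -1.0e+00] f [-0.2 -0.3 -0.6] q [ 0.003  0.518  0.175  1.231  0.    -0.033] w 14.5
```

>>> play_rows:
  claw: [1, 1, 1, 1, 1]
  travel:
    - [0, 0, 0.1]
    - [0, 0, 0.1]
    - [0, 0, 0.1]
    - [0, 0, 0]
    - [0, 0, 0]
  turn: [0, 0, 0, 0, 0]

```text
clock: 17.6
ee_pos: [672.7, 86.1, 129.8]
orientation: [-0.018, 1.0, 0.0, -0.002]
ft_force: [0.5, 0.1, -0.4]
gripper_width: 14.6
```

```bash
python3 st.py; python3 shaft.py | tail -60
```

```text
t 17.6 pos [672.7  86.1 129.8] yaw -177.92 z [-3.4e-03  4.0e-04 -1.0e+00] f [ 0.5  0.1 -0.4] q [ 0.003  0.519  0.169  1.224  0.    -0.033] w 14.6
ee [672.8  86.1 130. ] crop origin 251 197
[[ 54  33  15  28  35  32  58  83  79  49  16   8   9   4   5  14  14  17]
 [ 56  40  29  39  44  35  54  79  83  66  32  14   9   6  10  12  13  11]
 [ 56  42  33  39  38  27  44  67  68  62  31   8   8  11   8  15   9  14]
 [ 57  43  31  37  31  25  38  55  60  53  30   6   6  12   7  10   5  10]
 [ 58  49  34  33  32  23  39  57  58  47  28  16  12  11   3   7  12   5]
 [ 59  54  42  38  31  20  39  58  58  48  35  20  11   4   9  12   8   5]
 [ 62  59  54  49  33  17  39  57  55  45  39  33  25  12   8   9   6   8]
 [ 59  60  59  51  36  21  38  55  55  46  44  38  26   9  10   5  22  26]
 [ 60  59  58  53  38  29  35  56  56  46  41  42  26  16   7  20  36  47]
 [ 59  62  61  60  54  44  42  54  55  46  42  39  28  14  17  34  49  58]
 [ 61  60  62  62  59  50  41  53  53  46  42  38  30  15  34  47  56  58]
 [ 60  61  57  60  58  52  39  40  46  46  44  40  35  34  44  53  59  60]
 [ 60  60  
[... 1678 characters left out ...]
[ 0 -2 -1  1 20 47 37 11  1  1  0 12 39 57 25  2 -2  0]
 [ 1  0  0 -1 10 36 48 31 13 11 11 27 54 46 12  0 -1 -1]
 [-1  0  0  0  4 20 44 51 45 41 38 49 52 27  3 -1 -1 -1]
 [-1  0 -1  0 -2  5 19 33 39 40 36 31 21  9  0 -1 -1 -2]
 [ 1 -1  0 -1 -1  0  4  9 12 14 10  6  3 -1  0  0  0 -1]]
-0.05 collar [ 8.81075161 10.48310784] mid [ 8.37980862 16.67234408] tip [ 7.9691648  22.57004227]
0 collar [ 9.11303006 10.13464872] mid [ 8.99030359 15.96042525] tip [ 8.87352307 21.50395036]
0.05 collar [9.41519156 9.77270375] mid [ 9.59970303 15.22301055] tip [ 9.77504877 20.40256966]
0.1 collar [9.71653642 9.39813761] mid [10.20671288 14.46177117] tip [10.67199661 19.2682572 ]
hole [ 9.09943533 20.3409855 ]
```

>>> play_rows:
  claw: [1, 1, 1, 1, 1]
  travel:
    - [0, 0, 0.2]
    - [0, 0, 0.2]
    - [0, 0, 0.1]
    - [0, 0, 0.1]
    - [0, 0, 0]
  turn: [0, 0, 0, 0, 0]

```text
clock: 18.32
ee_pos: [672.6, 86.1, 123.6]
orientation: [-0.018, 1.0, 0.0, -0.002]
ft_force: [0.1, -0.5, -0.9]
gripper_width: 14.6
```

>>> play_rows:
  claw: [1, 1, 1, 1, 1]
  travel:
    - [0, 0, 0.1]
    - [0, 0, 0.1]
    - [0, 0, 0.1]
    - [0, 0, 0]
    - [0, 0, 0]
  turn: [0, 0, 0, 0, 0]

```text
clock: 18.73
ee_pos: [672.7, 86.1, 120.9]
orientation: [-0.018, 1.0, 0.0, -0.002]
ft_force: [-0.7, 0.2, 0.1]
gripper_width: 14.8
```

Tip about 14 mm deep, no force. Continue in 3 mm steps.

>>> play_rows:
  claw: [1, 1, 1, 1]
  travel:
    - [0, 0, 0.1]
    - [0, 0, 0.1]
    - [0, 0, 0.1]
    - [0, 0, 0]
  turn: [0, 0, 0, 0]

```text
clock: 19.07
ee_pos: [673.0, 86.1, 118.4]
orientation: [-0.018, 1.0, 0.0, -0.001]
ft_force: [-0.3, 0.1, 3.3]
gripper_width: 14.7
```

>>> play_rows:
  claw: [1, 1, 1]
  travel:
    - [0, 0, 0.1]
    - [0, 0, 0]
    - [0, 0, 0]
  turn: [0, 0, 0]

```text
clock: 19.32
ee_pos: [673.0, 86.2, 117.7]
orientation: [-0.018, 1.0, 0.0, -0.001]
ft_force: [-0.8, 0.7, 5.2]
gripper_width: 15.1
```

>>> play_rows:
  claw: [1, 1, 1, 1]
  travel:
    - [0, 0, 0.1]
    - [0, 0, 0.1]
    - [0, 0, 0]
    - [0, 0, 0]
  turn: [0, 0, 0, 0]

```text
clock: 19.65
ee_pos: [673.1, 86.1, 115.9]
orientation: [-0.018, 1.0, 0.0, -0.001]
ft_force: [-1.0, 0.2, 6.8]
gripper_width: 14.8
```

>>> play_rows:
  claw: [1, 1, 1, 1]
  travel:
    - [0, 0, 0.1]
    - [0, 0, 0.03]
    - [0, 0, 0]
    - [0, 0, 0]
  turn: [0, 0, 0, 0]

```text
clock: 19.98
ee_pos: [673.0, 86.1, 114.4]
orientation: [-0.018, 1.0, 0.0, -0.001]
ft_force: [-0.4, -0.7, 4.7]
gripper_width: 14.8
```

```bash
cat > tab.py <<'E'
from bench import eyes,readout
from h import *
p=eyes.get_image("scene")
h=cv2.cvtColor(p["image"],cv2.COLOR_RGB2HSV);m=cv2.inRange(h,np.array((5,130,70)),np.array((20,255,255)))
c=proj(p,(505,80,45));w=np.zeros_like(m);cv2.circle(w,(int(c[0]),int(c[1])),28,255,-1);m&=w
y,x=np.nonzero(m)
print(len(x)); 
if len(x): print(np.mean(x),np.mean(y),x.min(),x.max(),y.min(),y.max(),at_z(p,(x.mean(),y.mean()),47.5))
E
python3 tab.py; python3 st.py
```

```text
27
286.81481481481484 185.11111111111111 284 289 182 188 [518.76858857  80.63316469  47.5       ]
t 20.0333 pos [673.   86.1 114.4] yaw -177.91 z [-1.8e-03  5.0e-04 -1.0e+00] f [0.1 0.2 6.4] q [ 0.004  0.526  0.142  1.188  0.    -0.033] w 14.6
```

>>> play_rows:
  claw: [1, 1, 1, 1, 1]
  travel:
    - [0, 0, 0]
    - [0, 0, 0]
    - [0, 0, 0]
    - [0, 0, 0]
    - [0, 0, 0]
  turn: [0, 0, 0, 0, 0]

```text
clock: 20.45
ee_pos: [673.1, 86.1, 114.2]
orientation: [-0.018, 1.0, 0.0, -0.001]
ft_force: [-0.0, 0.5, 5.3]
gripper_width: 14.9
```

```bash
python3 tab.py; python3 st.py
```

```text
25
288.28 183.32 286 290 180 186 [510.14974088  80.55561568  47.5       ]
t 20.5 pos [673.1  86.1 114.3] yaw -177.92 z [-1.9e-03  5.0e-04 -1.0e+00] f [-0.7 -0.5  5.2] q [ 0.004  0.527  0.142  1.188  0.    -0.033] w 14.8
```

The tray is moving out; keep holding about 2.5 s.

>>> play_rows:
  claw: [1, 1, 1, 1, 1]
  travel:
    - [0, 0, 0]
    - [0, 0, 0]
    - [0, 0, 0]
    - [0, 0, 0]
    - [0, 0, 0]
  turn: [0, 0, 0, 0, 0]

```text
clock: 20.92
ee_pos: [673.0, 86.1, 114.2]
orientation: [-0.018, 1.0, 0.0, -0.001]
ft_force: [0.7, 0.3, 5.3]
gripper_width: 14.8
```

>>> play_rows:
  claw: [1, 1, 1, 1, 1]
  travel:
    - [0, 0, 0]
    - [0, 0, 0]
    - [0, 0, 0]
    - [0, 0, 0]
    - [0, 0, 0]
  turn: [0, 0, 0, 0, 0]

```text
clock: 21.33
ee_pos: [673.1, 86.1, 114.3]
orientation: [-0.018, 1.0, 0.0, -0.001]
ft_force: [0.2, -0.1, 6.0]
gripper_width: 14.8
```

>>> play_rows:
  claw: [1, 1, 1, 1, 1]
  travel:
    - [0, 0, 0]
    - [0, 0, 0]
    - [0, 0, 0]
    - [0, 0, 0]
    - [0, 0, 0]
  turn: [0, 0, 0, 0, 0]

```text
clock: 21.75
ee_pos: [673.1, 86.1, 114.3]
orientation: [-0.018, 1.0, 0.0, -0.001]
ft_force: [-0.9, -0.3, 5.3]
gripper_width: 14.6
```

>>> play_rows:
  claw: [1, 1, 1, 1, 1]
  travel:
    - [0, 0, 0]
    - [0, 0, 0]
    - [0, 0, 0]
    - [0, 0, 0]
    - [0, 0, 0]
  turn: [0, 0, 0, 0, 0]

```text
clock: 22.17
ee_pos: [673.1, 86.1, 114.3]
orientation: [-0.018, 1.0, 0.0, -0.001]
ft_force: [0.0, -0.6, 6.8]
gripper_width: 14.7
```

```bash
python3 tab.py; python3 st.py
```

```text
24
290.3333333333333 180.58333333333334 288 293 178 183 [497.2083459   79.95780819  47.5       ]
t 22.2167 pos [673.1  86.1 114.3] yaw -177.92 z [-1.9e-03  5.0e-04 -1.0e+00] f [-0.6  0.   5. ] q [ 0.003  0.527  0.142  1.188  0.    -0.033] w 15.0
```

>>> play_rows:
  claw: [1, 1, 1, 1, 1]
  travel:
    - [0, 0, 0]
    - [0, 0, 0]
    - [0, 0, 0]
    - [0, 0, 0]
    - [0, 0, 0]
  turn: [0, 0, 0, 0, 0]

```text
clock: 22.63
ee_pos: [673.1, 86.1, 114.3]
orientation: [-0.018, 1.0, 0.0, -0.001]
ft_force: [0.9, 0.7, 6.4]
gripper_width: 14.8
```

```bash
python3 tab.py; python3 st.py
```

```text
23
290.4347826086956 180.47826086956522 288 293 178 183 [496.66618403  79.99308312  47.5       ]
t 22.6833 pos [673.1  86.1 114.3] yaw -177.92 z [-1.9e-03  5.0e-04 -1.0e+00] f [-1.3 -0.2  6.2] q [ 0.003  0.527  0.142  1.188  0.    -0.033] w 14.9
```

>>> play_rows:
  claw: [1, 1, 1, 1, 1]
  travel:
    - [0, 0, -0.5]
    - [0, 0, -1]
    - [0, 0, -1.5]
    - [0, 0, -1.5]
    - [0, 0, -1]
  turn: [0, 0, 0, 0, 0]

```text
clock: 23.1
ee_pos: [673.0, 86.0, 170.4]
orientation: [-0.018, 1.0, 0.0, -0.001]
ft_force: [-0.3, 0.9, -0.6]
gripper_width: 14.8
```

>>> play_rows:
  claw: [1, 1, 1, 1, 1]
  travel:
    - [0, 0, 0]
    - [0.8, 0.9, 0]
    - [1.6, 1.74, 0]
    - [2.2, 2.4, 0]
    - [2.2, 2.4, 0]
  turn: [0, 0, 0, 0, 0]

```text
clock: 23.52
ee_pos: [600.3, 158.6, 167.2]
orientation: [-0.018, 1.0, 0.0, -0.003]
ft_force: [-0.5, 1.5, -0.3]
gripper_width: 14.9
```

>>> play_rows:
  claw: [1, 1, 1, 1, 1]
  travel:
    - [2.2, 2.4, 0]
    - [2.2, 2.4, 0]
    - [2.2, 2.4, 0]
    - [2.2, 2.4, 0]
    - [1.6, 1.74, 0]
  turn: [0, 0, 0, 0, 0]

```text
clock: 23.93
ee_pos: [490.8, 269.1, 168.3]
orientation: [-0.019, 1.0, 0.0, -0.003]
ft_force: [0.2, -0.4, -0.8]
gripper_width: 14.7
```

>>> play_rows:
  claw: [1, 1, 1, 1, 1]
  travel:
    - [0.9, 1.0, 0]
    - [0.5, 0.5, 0]
    - [0, 0, 0]
    - [0, 0, 0]
    - [0, 0, 0]
  turn: [0, 0, 0, 0, 0]

```text
clock: 24.35
ee_pos: [480.4, 281.2, 169.1]
orientation: [-0.018, 1.0, 0.0, -0.002]
ft_force: [0.3, 0.5, -0.7]
gripper_width: 14.7
```

```bash
python3 st.py; python3 tab.py
```

```text
t 24.35 pos [480.4 281.2 169.1] yaw -177.98 z [-3.2e-03  1.0e-04 -1.0e+00] f [ 0.3  0.5 -0.7] q [ 3.780e-01  2.970e-01 -8.500e-02  1.192e+00  1.000e-03  3.430e-01] w 14.7
18
290.44444444444446 180.44444444444446 288 292 178 183 [496.53479288  79.94510697  47.5       ]
```

>>> play_rows:
  claw: [1, 1, 1, 1, 1]
  travel:
    - [0.1, 0.08, 1.2]
    - [0, 0, 1.2]
    - [0, 0, 0.4]
    - [0, 0, 0]
    - [0, 0, 0]
  turn: [0, 0, 0, 0, 0]

```text
clock: 24.82
ee_pos: [479.0, 282.3, 141.4]
orientation: [-0.018, 1.0, 0.0, -0.002]
ft_force: [0.9, 0.4, -0.4]
gripper_width: 14.6
```

```bash
sed -e 's/^H=.*/H=np.array((478.5,281.5,60))/' shaft.py > sock.py; cat >> sock.py <<'E'
im=np.clip(acc*2,0,255).astype(np.uint8)
x1,y1=c[0]-20,c[1]-28
print("view: px = (p-(%d,%d)+.5)*15-.5"%(x1,y1))
cv2.imwrite("pics/c7.png",cv2.resize(im[y1:y1+40,x1:x1+40,::-1],(600,600),interpolation=cv2.INTER_CUBIC))
for a in(0,.05):
    ax=np.array([-np.sin(a),0,-np.cos(a)])
    for L in(29,91): print(a,L,(proj(p,G+L*ax)-(x1,y1)+.5)*15-.5)
print("socket",(proj(p,H)-(x1,y1)+.5)*15-.5)
E
python3 sock.py | tail -6; python3 st.py
```

```text
view: px = (p-(330,177)+.5)*15-.5
0 29 [403.72713549 240.08294769]
0 91 [331.25582253 418.4455602 ]
0.05 29 [407.26214884 234.88138189]
0.05 91 [341.94421606 402.58129076]
socket [316.23430939 438.25995907]
t 25.1167 pos [478.7 282.8 141.8] yaw -177.91 z [-2.5e-03  7.0e-04 -1.0e+00] f [-0.5  0.1  0.2] q [ 0.382  0.31  -0.137  1.125  0.002  0.345] w 14.5
```

View pics/c7.png

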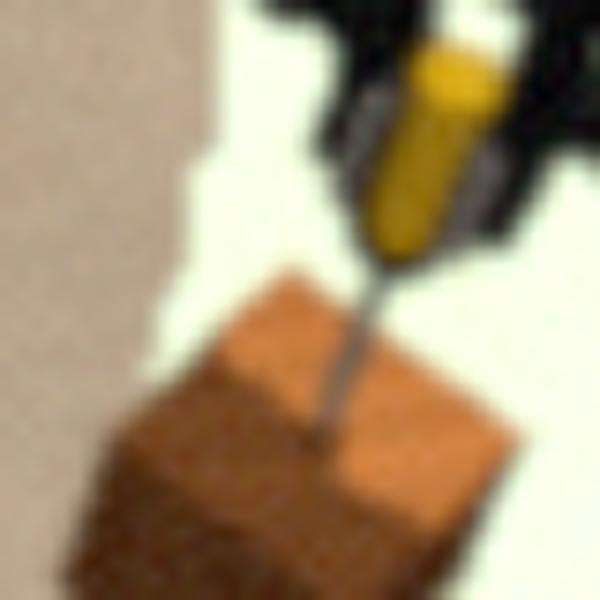

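>>> play_rows:
  claw: [1, 1, 1, 1, 1]
  travel:
    - [0.05, -0.07, 0.2]
    - [0, 0, 0.3]
    - [0, 0, 0.3]
    - [0, 0, 0.2]
    - [0, 0, 0]
  turn: [0, 0, 0, 0, 0]

```text
clock: 25.53
ee_pos: [477.7, 281.9, 130.7]
orientation: [-0.018, 1.0, 0.0, -0.002]
ft_force: [-1.0, 0.6, -0.4]
gripper_width: 14.6
```

>>> play_rows:
  claw: [1, 1, 1, 1, 1]
  travel:
    - [0, 0, 0.1]
    - [0, 0, 0.1]
    - [0, 0, 0.1]
    - [0, 0, 0]
    - [0, 0, 0]
  turn: [0, 0, 0, 0, 0]

```text
clock: 25.95
ee_pos: [478.0, 282.0, 128.4]
orientation: [-0.018, 1.0, 0.0, -0.002]
ft_force: [-0.2, 0.1, -0.1]
gripper_width: 14.7
```

```bash
python3 st.py
```

```text
t 25.95 pos [478.  282.  128.4] yaw -177.92 z [-3.2e-03  5.0e-04 -1.0e+00] f [-0.2  0.1 -0.1] q [ 0.381  0.318 -0.162  1.093  0.002  0.345] w 14.7
```

>>> play_rows:
  claw: [1, 1, 1, 1, 1]
  travel:
    - [0, 0, 0.3]
    - [0, 0, 0.4]
    - [0, 0, 0.4]
    - [0, 0, 0.3]
    - [0, 0, 0]
  turn: [0, 0, 0, 0, 0]

```text
clock: 26.37
ee_pos: [477.5, 281.9, 113.4]
orientation: [-0.018, 1.0, 0.0, -0.002]
ft_force: [-0.3, 0.6, -1.3]
gripper_width: 14.9
```

>>> play_rows:
  claw: [1, 1, 1, 1, 1]
  travel:
    - [0, 0, 0.4]
    - [0, 0, 0.5]
    - [0, 0, 0.5]
    - [0, 0, 0.3]
    - [0, 0, 0]
  turn: [0, 0, 0, 0, 0]

```text
clock: 26.78
ee_pos: [477.5, 281.9, 96.4]
orientation: [-0.018, 1.0, -0.0, -0.002]
ft_force: [0.4, 0.5, -0.8]
gripper_width: 15.3
```

>>> play_rows:
  claw: [1, 1, 1, 1, 1]
  travel:
    - [0, 0, 0.4]
    - [0, 0, 0.4]
    - [0, 0, 0.2]
    - [0, 0, 0]
    - [0, 0, 0]
  turn: [0, 0, 0, 0, 0]

```text
clock: 27.2
ee_pos: [477.8, 282.0, 87.3]
orientation: [-0.018, 1.0, 0.0, -0.002]
ft_force: [0.3, -0.4, 0.2]
gripper_width: 14.8
```

>>> play_rows:
  claw: [1, 1, 1.6, 2.5, 4]
  travel:
    - [0, 0, 0.25]
    - [0, 0, 0]
    - [0, 0, 0]
    - [0, 0, 0]
    - [0, 0, 0]
  turn: [0, 0, 0, 0, 0]

```text
clock: 27.62
ee_pos: [477.9, 282.1, 85.0]
orientation: [-0.018, 1.0, 0.0, -0.001]
ft_force: [-0.7, -0.1, 0.0]
gripper_width: 35.6
```

>>> play_rows:
  claw: [5, 5, 5, 5, 5]
  travel:
    - [0, 0, 0]
    - [0, 0, 0]
    - [0, 0, -1]
    - [0, 0, -2]
    - [0, 0, -3]
  turn: [0, 0, 0, 0, 0]

```text
clock: 28.03
ee_pos: [476.9, 281.6, 144.3]
orientation: [-0.018, 1.0, -0.0, -0.003]
ft_force: [0.4, 0.1, -0.2]
gripper_width: 50.0
```

>>> play_rows:
  claw: [5, 5, 5, 5, 5]
  travel:
    - [0, 0, -3]
    - [0, 0, -1]
    - [0, -2, 0]
    - [0, -3, 0]
    - [0, 0, 0]
  turn: [0, 0, 0, 0, 0]

```text
clock: 28.45
ee_pos: [479.9, 229.1, 185.5]
orientation: [-0.018, 1.0, -0.0, -0.001]
ft_force: [0.7, -0.7, 0.4]
gripper_width: 50.3
```

```bash
python3 st.py; python3 tab.py;  python3 sock.py | tail -6
```

```text
t 28.45 pos [479.9 229.1 185.5] yaw -177.99 z [-2.6e-03 -7.0e-04 -1.0e+00] f [ 0.7 -0.7  0.4] q [ 0.288  0.247 -0.112  1.215  0.     0.253] w 50.3
22
290.54545454545456 180.5909090909091 288 293 178 183 [496.8356955   80.52145356  47.5       ]
view: px = (p-(330,177)+.5)*15-.5
0 29 [210.36050174 -18.44119075]
0 91 [145.95071037 175.76020422]
0.05 29 [214.08985849 -23.57465341]
0.05 91 [157.19547391 160.07660446]
socket [316.23430939 438.25995907]
```

View pics/c7.png

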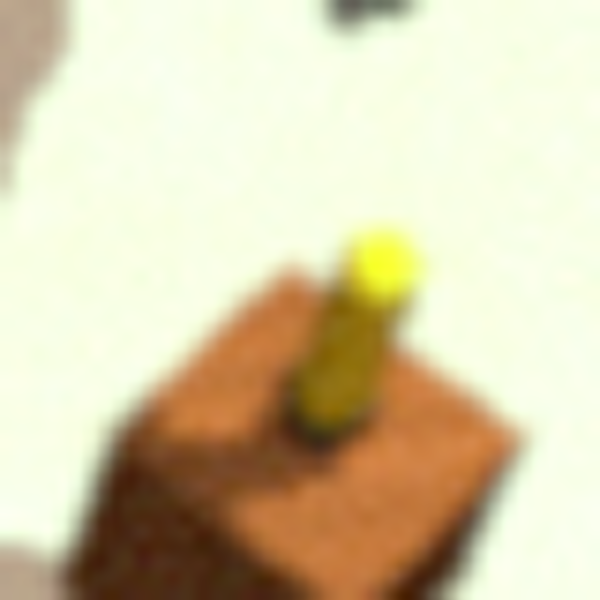

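>>> play_rows:
  claw: [5, 5, 5, 5, 5]
  travel:
    - [-0.2, -3, 0]
    - [-0.3, -4, 0]
    - [-0.3, -4, 0]
    - [-0.22, -3, 1.5]
    - [-0.1, -0.97, 3]
  turn: [0, 0, 0, 0, 0]

```text
clock: 29.22
ee_pos: [498.8, 80.1, 141.9]
orientation: [-0.017, 1.0, -0.0, 0.001]
ft_force: [1.2, -0.3, -0.2]
gripper_width: 49.8
```

>>> play_rows:
  claw: [5, 5, 5, 5, 5]
  travel:
    - [0, 0, 3]
    - [0, 0, 1]
    - [0, 0, 0]
    - [0, 0, 0]
    - [0, 0, 0]
  turn: [0, 0, 0, 0, 0]

```text
clock: 29.63
ee_pos: [497.0, 83.3, 100.7]
orientation: [-0.019, 1.0, 0.0, -0.001]
ft_force: [0.1, -0.3, 0.5]
gripper_width: 50.1
```

```bash
python3 st.py; python3 - <<'E'
from bench import eyes
from h import *
ims=[]
for n in("scene","top"):
    p=eyes.get_image(n);c=proj(p,(500,80,60)).astype(int)
    print(n,(proj(p,(498,80,52))-c+30.5)*400/60-.5)
    ims.append(cv2.resize(np.clip(p["image"][c[1]-30:c[1]+30,c[0]-30:c[0]+30,::-1]*1.6,0,255).astype(np.uint8),(400,400),interpolation=cv2.INTER_CUBIC))
cv2.imwrite("pics/c8.png",np.hstack(ims))
E
```

```text
t 29.6333 pos [497.   83.3 100.7] yaw -177.87 z [-1.9e-03  5.0e-04 -1.0e+00] f [ 0.1 -0.3  0.5] q [-0.001  0.258 -0.327  0.987  0.    -0.038] w 50.1
scene [204.99024727 215.52534047]
top [206.82840405 210.2634838 ]
```

View pics/c8.png

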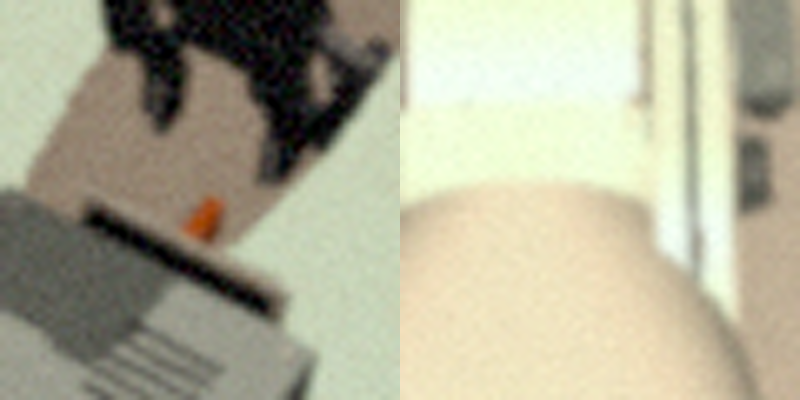

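>>> play_rows:
  claw: [5, 5, 5, 5, 5]
  travel:
    - [0, -0.32, 1]
    - [0, 0, 2.5]
    - [0, 0, 2.5]
    - [0, 0, 1.4]
    - [0, 0, 0]
  turn: [0, 0, 0, 0, 0]
  newtons: 30

```text
clock: 30.15
ee_pos: [495.1, 80.0, 24.0]
orientation: [-0.018, 1.0, 0.0, -0.003]
ft_force: [-0.8, 0.2, -0.1]
gripper_width: 49.9
```

>>> play_rows:
  claw: [3, 2, 1, 0.5, 0.5]
  travel:
    - [0, 0, 0]
    - [0, 0, 0]
    - [0, 0, 0]
    - [0, 0, 0]
    - [0, 0, 0]
  turn: [0, 0, 0, 0, 0]

```text
clock: 30.57
ee_pos: [497.1, 80.3, 27.1]
orientation: [-0.018, 1.0, 0.001, -0.0]
ft_force: [-1.2, 4.5, 8.0]
gripper_width: 9.5
```

>>> play_rows:
  claw: [0.5, 0.5, 0.5]
  travel:
    - [0, 0, 0]
    - [0, 0, 0]
    - [0, 0, 0]
  turn: [0, 0, 0]

```text
clock: 30.82
ee_pos: [497.1, 80.3, 27.1]
orientation: [-0.018, 1.0, 0.001, -0.0]
ft_force: [-1.3, 4.2, 7.4]
gripper_width: 9.3
```

```bash
python3 st.py
```

```text
t 30.8167 pos [497.1  80.3  27.1] yaw -177.89 z [-6.0e-04  1.5e-03 -1.0e+00] f [-1.3  4.2  7.4] q [-0.008  0.332 -0.439  0.8    0.001 -0.044] w 9.3
```

>>> play_rows:
  claw: [0.5, 0.5, 0.5, 0.5, 0.5]
  travel:
    - [0.5, 0, 0]
    - [0.9, 0, 0]
    - [0.9, 0, 0]
    - [0.8, 0, 0]
    - [0.5, 0, 0]
  turn: [0, 0, 0, 0, 0]

```text
clock: 31.23
ee_pos: [460.7, 78.9, 27.1]
orientation: [-0.018, 1.0, 0.001, -0.0]
ft_force: [1.4, 4.0, 5.1]
gripper_width: 9.4
```

>>> play_rows:
  claw: [0.5, 0.5, 0.5, 0.5, 0.5]
  travel:
    - [0.3, 0, 0]
    - [0, 0, 0]
    - [0, 0, 0]
    - [0, 0, 0]
    - [0, 0, 0]
  turn: [0, 0, 0, 0, 0]

```text
clock: 31.65
ee_pos: [457.9, 78.8, 27.1]
orientation: [-0.018, 1.0, 0.001, -0.0]
ft_force: [-1.7, 4.2, 8.4]
gripper_width: 9.6
```

```bash
python3 st.py
```

```text
t 31.65 pos [457.9  78.8  27.1] yaw -177.89 z [-9.0e-04  1.4e-03 -1.0e+00] f [-1.7  4.2  8.4] q [-0.011  0.277 -0.527  0.768  0.001 -0.048] w 9.6
```

>>> play_rows:
  claw: [1.5, 3, 5, 5, 5]
  travel:
    - [0, 0, 0]
    - [0, 0, 0]
    - [0, 0, 0]
    - [0, 0, 0]
    - [0, 0, -1]
  turn: [0, 0, 0, 0, 0]

```text
clock: 32.07
ee_pos: [456.3, 78.2, 34.7]
orientation: [-0.018, 1.0, 0.0, -0.003]
ft_force: [-0.2, 0.1, 0.3]
gripper_width: 50.2
```

>>> play_rows:
  claw: [5, 5, 5, 5, 5]
  travel:
    - [0, 0, -3]
    - [0, 0, -4]
    - [0, 0, -4]
    - [0, 0, -3]
    - [0, 0, 0]
  turn: [0, 0, 0, 0, 0]

```text
clock: 32.48
ee_pos: [460.2, 78.2, 181.6]
orientation: [-0.018, 1.0, 0.0, 0.003]
ft_force: [0.0, 0.4, 0.2]
gripper_width: 50.3
```

```bash
sed -i 's/(505,80,45)/(470,80,45)/' tab.py; python3 st.py; python3 tab.py; python3 - <<'E'
from bench import eyes
import cv2
p=eyes.get_image("scene");cv2.imwrite("pics/f.png",cv2.resize(p["image"][:,:,::-1],(800,600)))
E
```

```text
t 32.4833 pos [460.2  78.2 181.6] yaw -177.92 z [ 5.7e-03  2.0e-04 -1.0e+00] f [0.  0.4 0.2] q [-0.012  0.135 -0.267  1.163  0.    -0.048] w 50.3
27
296.7037037037037 173.0 294 299 169 193 [459.2925535   80.04954393  47.5       ]
```

View pics/f.png

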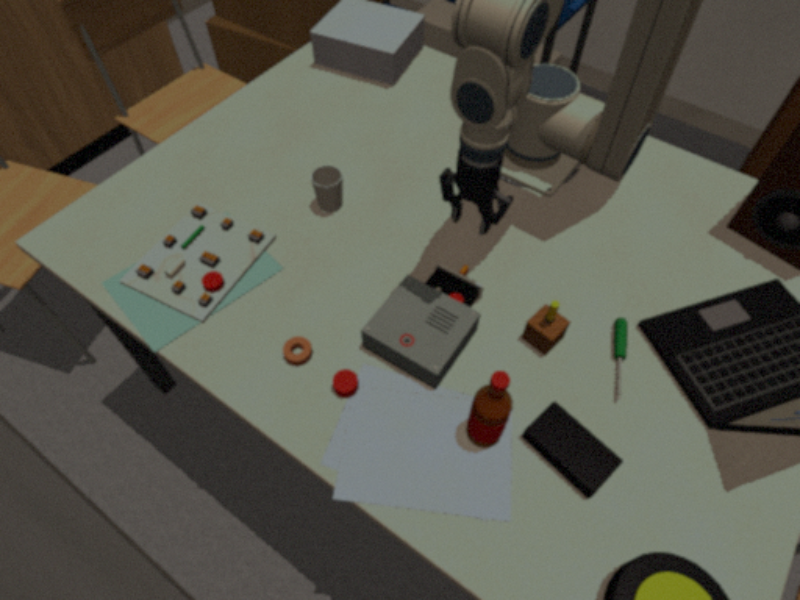

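```bash
python3 -c "
from bench import robot
print(robot.finish_job())"
```

```text
the job is handed in; nothing more can be done
None
```

The pin is back in its holder, the tray is pulled about 63 mm out of its 65 mm, and the job is handed in. The arm finished at about 32 s of the 72 s allowed, and no verdict was reported.

- **Release:** I pushed the pin into the red-ringed hole and felt the catch about 17 mm below the mouth. The highest wrist force I read there was about 7 N, against the 18 N limit. I held it down until the tray had slid out about 25 mm and stopped.
- **Pin:** the close-up after letting go shows it standing upright in the holder, about where it started.
- **Tray:** I gripped the tab and pulled 39 mm further. From the picture the tab moved about 62–63 mm in all. I did not feel the end stop, so it may be a millimetre or two short of fully open.
- **Surroundings:** the gripper ended well clear with near-zero force. In the last picture the bystanders look to be where they were; I judged that by eye and did not measure it.

**Mishap:** on the way to the pin the last joint reached its limit, which tilted the tool by about 0.06 rad. I straightened it using the joint's other limit before grasping, and nothing was touched.

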